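Lock the card carriage and hold a spring clip open over the card

ROBOT

A 7-joint arm with a two-finger parallel gripper is mounted at the origin on a cart in front of the work surface, level with it; the furniture and walls round the work are solid. World frame = base frame: x ahead of the robot, y to its left, z up, the work surface at z = 0. Lengths are in m, angles in rad, forces in N, time in s.
With the tool pointing down it reaches from about 0.4 to 0.925 m from the base axis. Payload 4.1 kg.
Tool frame: the origin (TCP) lies midway between the tips of the shut fingers; the grasp point (between the pads) lies 19 mm behind it; z points along the fingers, y is the direction in which the jaws open and shut (so a half turn about z gives the same grasp; the last joint's range is limited). The gripper opens to 85 mm and grips with 20 to 120 N. Pads are 22 mm wide; open, the fingers measure 114 mm over their backs; the gripper's body (76 mm by 85 mm) begins 54 mm behind the grasp point. The pads swing forward as they close: fully open they stand 13 mm farther back than shut.
Start: joints at [-0.099, 0.398, 0.045, 1.537, -0.019, 1.207, -0.051], TCP at [0.65, 0, 0.231] pointing down, gripper open.
Joint ranges: [-2.82, 2.82], [-0.49, 2.23], [-1.37, 1.46], [0, 2.46], [-1.36, 4.5], [0.23, 2], [-2.94, 2.94]. Speed limits (rad/s): [2.57, 2.57, 3.14, 3.14, 3.14, 3.14, 3.14].

INTERFACE

Orientations are given as [roll, pitch, yaw] about the fixed x, y, z axes, in that order (R = Rz(yaw) Ry(pitch) Rx(roll)).
In Python, from cell import env gives the robot as it stands. The module is installed in compiled form; this text tells all that it offers.
- The arm moves only by the tool jog_arm, never from a script. Its argument "moves" is a list of rows, each an object of numbers: "x", "y", "z": the shift along the tool's x, y, z in m; "ax", "ay", "az": the turn, a rotation vector about the tool's x, y, z in degrees; "fingers": the closure, from 0 (fully open) to 1 (shut). A call has 1 to 10 rows; each row shifts and turns the commanded pose from where the row before left it, along the tool's axes as they then stand; what a row does not reach is not made up. A row lasts 1/12 s, in which the tool goes at most 41.7 mm and 7.16 degrees, less where a joint would pass 70% of its speed; a pose out of reach is approached as far as the arm can. A call with a gripper value outside its range is refused whole. The fingers move at their own pace and stop on an object; the grip force is fixed at half the most. Time passes only in rows, so rows that do not move let the fingers close. It gives the time, the measured TCP pose, the force and the opening at its end, in the units of the state.
- env.get_state(): the state, without advancing time (a new reading comes with each control period).
- env.capture(name): name is "scene" or "side" or "wrist"; returns a dict with "image" (480x640x3 uint8, blue, green, red), "intrinsics" (3x3 intrinsics, pixels), "rvec" (rotation vector, rad) and "tvec" (3), from world to camera coordinates, as OpenCV has them. Camera axes: x right, y down, z forward; pixel columns grow to the right and rows downward; lengths in m; the calibration is good to about 2 mm. A picture is of the moment at which its call begins. There is no depth.
- env.finish_job(): hands the job in, once; it reports no verdict.
The state is a dict: "time_s": time; "joint_pos": joint angles; "dq": joint speeds; "joint_torque": joint torques, N m; "tool_pos": TCP position; "tool_rot": TCP orientation; "ft_force": force on the tool from outside, world axes, zero at the start; "moment": the same for the moment, N m; "finger_gap": finger opening in m.
Only numpy, scipy, OpenCV 4.12 (cv2) and the standard library are available. Lean on these libraries where they do the work, as an engineer would, in place of code of your own. Each camera call takes 0.05 s, during which the arm holds its last target.

TASK

Turn the clamp knob on the card rail clockwise to its stop, so that its bar grip lies in line with the rail and the card carriage is locked where it stands. Then squeeze the two handles of the spring clip so that its jaws gape, lift it off its rest, and hold it wide open around the middle of the card's upper edge, one jaw on each side with the jaw tips 1 to 2 cm below that edge, touching neither the card nor its carriage. Finish while still holding the clip squeezed open there, and leave the tin, the wax block and the thread spool alone.

Things in the scene. Friction and masses are not known exactly. Their poses are not given: they have to be found in the camera images.
- card_rail: Fixed wooden base 60 x 234 x 8 mm with an aluminium channel 14 mm high on it, in which the card carriage slides. Origin: underside, below the middle of the channel. Its y axis runs along the rail (channel from y = -68 to +68 mm), x across it, z up. The knob's axis stands at y = -125 mm.
- knob_grip (a point): Grip point of the clamp knob, on its vertical axis, 50 mm above the work surface: a black upright bar grip 12 mm thick (point x), 36 mm long (point y), from 27 to 58 mm above the work surface, on a disc of 34 mm diameter (top at 28 mm) and a square dark housing 46 x 46 mm (top at 24 mm) at the end of the rail. The point turns with the knob.
- clamp_knob (a joint): Knob angle, rad, grows clockwise from above. 0 = free, bar nearly across the rail; 1.4 = stop, bar in line with the rail. It moves a steel bar in the channel by 1.5 mm per rad, which pinches the carriage against the front wall from about 1.1 rad on. Starts at 0 to 0.25; takes 0.12 N m to turn, up to 0.2 when pinching; stays where it is left.
- card_carriage: Loose carriage in the channel: wooden foot 14 x 80 x 18 mm with a blank upright white card on it, 70 mm wide, 5 mm thick, upper edge 90 mm above the foot's underside (98 mm above the work surface). Origin: centre of the foot's underside; y along the card's width, x through its thickness, z up. Slides along the channel until locked.
- card_top (a point): Middle of the card's upper edge, on the card; axes as card_carriage.
- clip_rest: Fixed rest: wooden base 60 x 64 x 8 mm with an upright metal fin 5 mm thick (x), 40 mm wide (y), 28 mm high above the base. Origin: underside centre. The clip starts clamped astride the fin, jaw tips on the base, its axes parallel to the rest's.
- clip_pivot (a point): Centre of the plain steel spring clip (about 70 g), on its pivot pin (along y). It stands jaws down, pivot 50 mm above the work surface. Two handles, 24 mm wide (y), rise to 47 mm above the pivot, splayed along x to 50 mm over their outer faces at the top. Two jaws reach 42 mm below it, lips 30 mm wide (y). The point tilts with one half, up to 0.32 rad.
- clip_lever (a joint): Opening angle of the clip, rad: 0 = jaws 5 mm apart, as on the rest; 0.64 = stop, handles parallel and 22 mm over their outer faces, jaw tips 31 mm apart and 39 mm below the pivot. Squeezing the handles together along x opens it; the spring (about 3 N at first, 8 N at the stop, at the handle tops) shuts it. The pivot stays midway.
- jaw_tip_a (a point): Inner lower edge of the jaw on the clip's +x side, mid-width.
- jaw_tip_b (a point): Inner lower edge of the jaw on the clip's -x side, mid-width.
- eyelet_tin: Round pale tin, 62 mm diameter, 23 mm high, a bystander. Origin: underside centre.
- thread_block: Amber wax block 30 x 46 x 18 mm, a bystander. Origin: underside centre.
- spool_navy: Spool of dark thread, 48 mm wide, 32 mm high, a bystander. Origin: underside centre.
Things that resemble listed ones, but are neither listed nor needed, are in the scene too. Of the things shaped like the part that bears clip_pivot, the bare steel one is meant.

How it is judged:
On the way, in this order (a step that is already met when the one before it is completed fails the run):
1. the knob is turned to its stop and the carriage is locked while the clip is still on its rest (value of joint clamp_knob above 1.25 rad and contact force between card_carriage and card_rail above 15 N and horizontal distance between clip_pivot and clip_rest below 0.03 m and height (world z) of clip_pivot below 0.065 m), for 0.2 s.
2. the clip is squeezed open and lifted off its rest (value of joint clip_lever above 0.4 rad and height (world z) of clip_pivot above 0.09 m and contact force between the fingers and clip above 1 N), for 0.2 s.
At the end, for the whole second after the job is handed in: Knob past 1.25 rad, carriage pinched (15 N) and moved under 12 mm; fingers hold the clip still, over 0.4 rad open, a jaw tip each side of the card (4 mm from mid-plane, 6 mm below its edge), pivot above the edge, within 18 mm of its middle and 0.3 rad of parallel, clip not touching card or rail (value of joint clamp_knob above 1.25 rad and contact force between card_carriage and card_rail above 15 N and distance of card_carriage from where it was at the start of the episode below 0.012 m and value of joint clip_lever above 0.4 rad and contact force between the fingers and clip above 1 N and contact force between clip and card_carriage below 0.2 N and contact force between clip and card_rail below 0.2 N and ((x of jaw_tip_a in the frame of card_top above 0.004 m and x of jaw_tip_b in the frame of card_top below -0.004 m) or (x of jaw_tip_a in the frame of card_top below -0.004 m and x of jaw_tip_b in the frame of card_top above 0.004 m)) and z of each of jaw_tip_a, jaw_tip_b in the frame of card_top below -0.006 m and z of clip_pivot in the frame of card_top above 0.004 m and y of clip_pivot in the frame of card_top between -0.018 and 0.018 m and angle between the y axis of clip_pivot and the y axis of card_top, either way round below 0.3 rad and linear speed of clip below 0.02 m/s); the arm keeps its last pose, push and grip.
It fails at once if a bystander is pushed away (distance of any of eyelet_tin, thread_block, spool_navy from where it was at the start of the episode above 0.03 m).
It fails at once if the card is tipped out of its rail (angle between card_carriage's own z axis and vertical above 0.3 rad).
It also fails if it takes over 48 s, if anything falls off the work surface, if the arm or the gripper's body presses on something with over 40 N, if the wrist force passes 120 N, or if a joint passes its speed limit or range.

## Working session

There is one attempt and no reset: what is moved stays moved. The work goes in short steps, Python scripts to look and compute and a tool call to move; the robot and the scene stay as the last step left them, time stands still between calls to the robot, and variables do not carry over. Pictures are saved under pics/ and viewed, and the job is handed in when it is done.

Besides the shell and the picture viewer there is one more tool, called after "Call:" as name([rows], argument=value, ...), one row to a line, values as JSON. jog_arm: Moves the arm, as the interface text tells. Its arguments: {"type":"object","properties":{"moves":{"type":"array"}},"required":["moves"]}

```bash
mkdir -p pics; cat > h.py <<'E'
import numpy as np, cv2
from cell import env
def cap(name,fn):
    c=env.capture(name); cv2.imwrite('pics/'+fn,c['image']); np.savez('pics/'+fn[:-4]+'.npz',K=c['intrinsics'],r=c['rvec'],t=c['tvec']); return c
def load(fn):
    d=np.load('pics/'+fn+'.npz'); return d['K'],cv2.Rodrigues(d['r'])[0],d['t'].reshape(3)
def px2w(fn,u,v,z):
    K,R,t=load(fn); d=R.T@np.linalg.solve(K,[u,v,1.]); o=-R.T@t
    return o+d*(z-o[2])/d[2]
def w2px(fn,P):
    K,R,t=load(fn); p=K@(R@np.array(P,float)+t); return p[:2]/p[2]
E
python3 - <<'E'
from h import *
for n in ['scene','side','wrist']:
    cap(n,n+'1.png'); K,R,t=load(n+'1'); print(n,-R.T@t,R[2])
s=env.get_state(); print(s)
E
```

```text
scene [-0.07692187  0.67396631  0.82630261] [ 0.60217392 -0.46092443 -0.65187057]
side [ 0.18601045 -0.46239464  0.61520792] [ 0.43958671  0.66943177 -0.59885276]
wrist [0.64967909 0.06670009 0.37308595] [-0.00102827 -0.26303717 -0.96478515]
{'time_s': 0.15, 'joint_pos': array([-0.09901048,  0.39902655,  0.04503206,  1.53757572, -0.01872272,
        1.20690434, -0.05071877]), 'dq': array([-0.00021208, -0.00064538, -0.00139749, -0.00352093,  0.00160553,
        0.00044205,  0.00165091]), 'joint_torque': array([ 2.78519030e-03, -4.75559378e+01,  1.36737496e+00, -2.54510736e+01,
        1.19318470e-02,  6.58601144e-03, -1.99015865e-06]), 'tool_pos': array([6.49521378e-01, 4.81233043e-05, 2.30505687e-01]), 'tool_rot': array([-3.14010234e+00,  7.99243867e-05,  1.57089907e+00]), 'ft_force': array([-0.4257352 , -0.09268409, -0.07310377]), 'moment': array([-0.00441131,  0.01570381,  0.07369047]), 'finger_gap': 0.08560951139449093}
```

View pics/scene1.png

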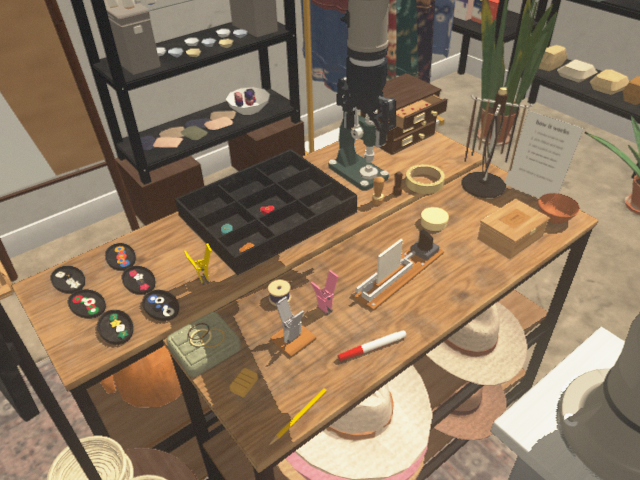

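View pics/side1.png

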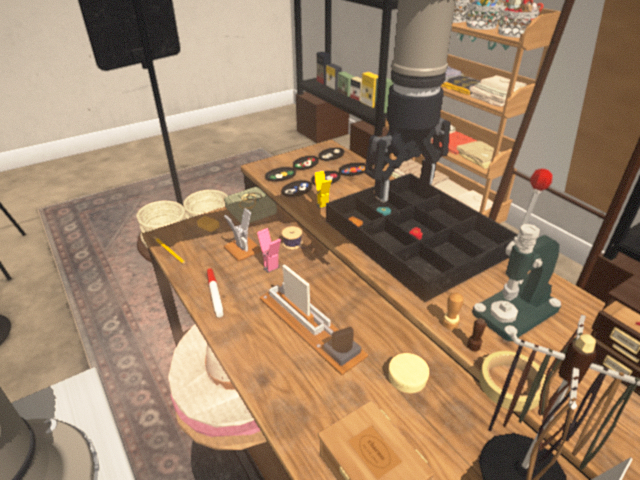

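View pics/wrist1.png

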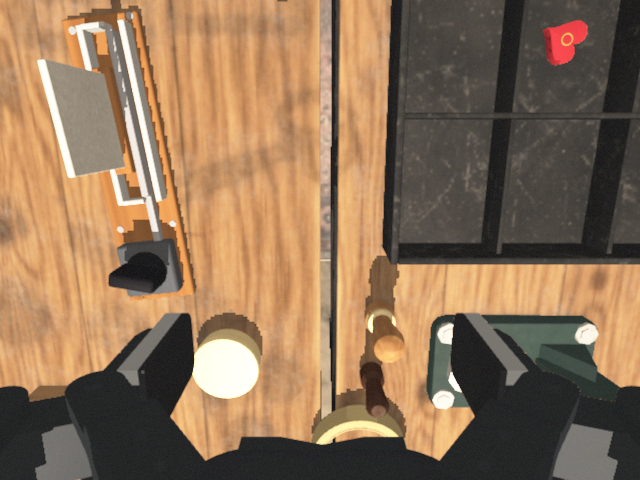

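The knob and card are on the rail (wrist image: knob at 148,272 and card at about 85,120). The steel clip is at (290,322) in the scene view. I'll zoom in for accuracy.

```bash
python3 - <<'E'
import cv2
def crop(f,x0,y0,x1,y1,s,o):
    i=cv2.imread('pics/'+f)[y0:y1,x0:x1]; cv2.imwrite('pics/'+o,cv2.resize(i,None,fx=s,fy=s,interpolation=cv2.INTER_CUBIC))
crop('wrist1.png',30,0,210,310,1.9*1,'cw.png')
crop('scene1.png',220,180,460,360,3.3,'cs.png')
crop('side1.png',210,190,380,370,3.3,'cd.png')
E
```

```text
(no output)
```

View pics/cw.png

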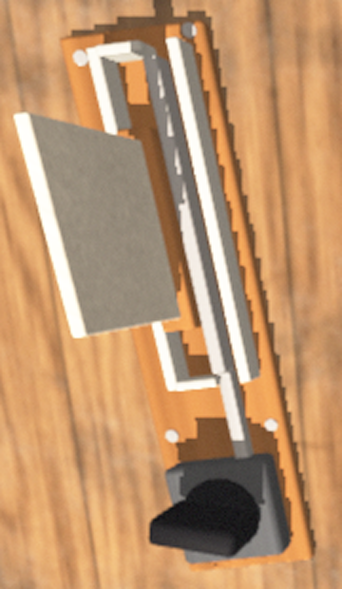

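View pics/cs.png

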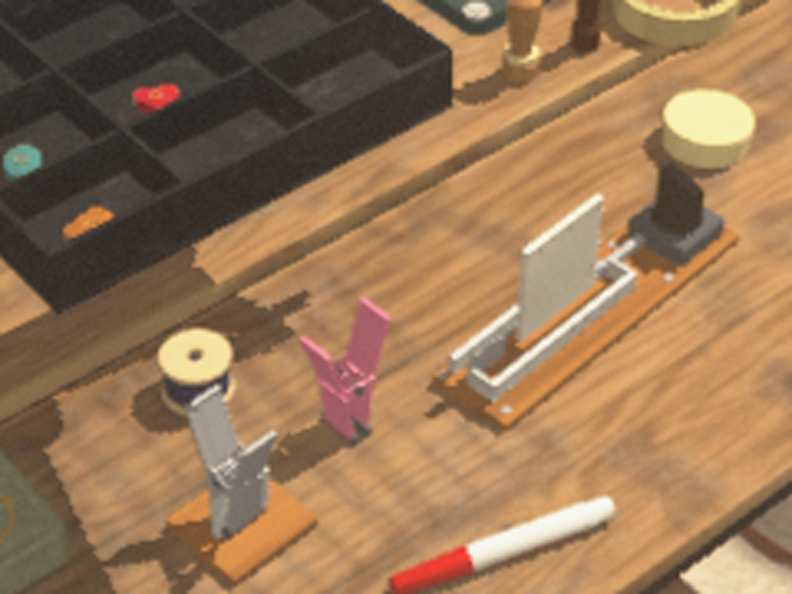

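View pics/cd.png

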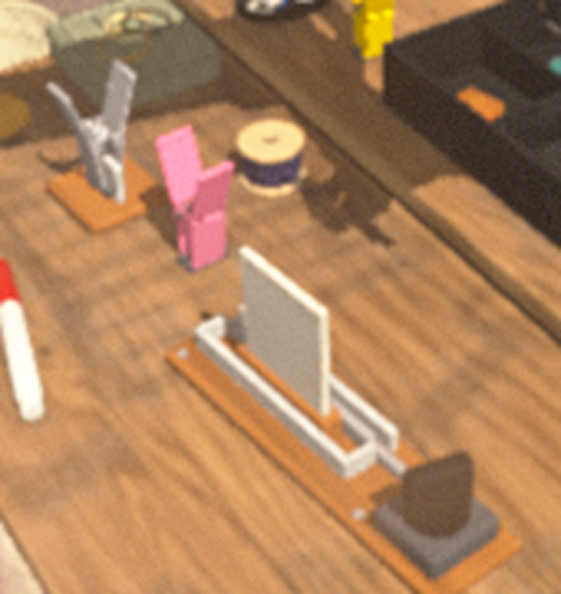

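```bash
python3 - <<'E'
from h import *
f=lambda P,s,ox,oy:[(x/s+ox,y/s+oy) for x,y in P]
print('rail'); 
A=np.array([px2w('wrist1',u,v,.008) for u,v in f([(62,38),(205,22),(312,553),(190,563)],1.9,30,0)]);print(A.round(4))
print([np.linalg.norm(A[i]-A[i-1]).round(4) for i in range(4)],A.mean(0))
print('card top');
B=np.array([px2w('wrist1',u,v,.098) for u,v in f([(15,115),(29,115),(90,333),(74,338)],1.9,30,0)]);print(B.round(4),B.mean(0))
print('housing');
B=np.array([px2w('wrist1',u,v,.024) for u,v in f([(166,472),(276,453),(290,550),(192,562)],1.9,30,0)]);print(B.round(4),B.mean(0))
print('bar top');
B=np.array([px2w('wrist1',u,v,.058) for u,v in f([(150,545),(152,518),(240,531),(232,556)],1.9,30,0)]);print(B.round(4),B.mean(0))
print('rest scene')
C=np.array([px2w('scene1',u,v,.008) for u,v in f([(168,520),(235,580),(317,520),(258,474)],3.3,220,180)]);print(C.round(4),C.mean(0))
print('rest side')
C=np.array([px2w('side1',u,v,.008) for u,v in f([(48,185),(97,230),(160,190)],3.3,210,190)]);print(C.round(4),(C[0]+C[2])/2)
print('handle tops scene', [px2w('scene1',u,v,.097).round(4) for u,v in f([(190,403),(218,387),(235,455),(277,433)],3.3,220,180)])
print('handle tops side', [px2w('side1',u,v,.097).round(4) for u,v in f([(118,60),(136,72),(47,87),(65,82)],3.3,210,190)])
print('others', px2w('side1',*f([(270,135)],3.3,210,190)[0],.032),px2w('scene1',*f([(195,352)],3.3,220,180)[0],.032),px2w('scene1',434,216,.023),px2w('wrist1',226,365,.023))
print('pink',[px2w('side1',*p,.095).round(3) for p in f([(175,132),(218,168)],3.3,210,190)])
E
```

```text
rail
[[ 0.4505  0.1479  0.008 ]
 [ 0.509   0.1537  0.008 ]
 [ 0.534  -0.0739  0.008 ]
 [ 0.4754 -0.0789  0.008 ]]
[np.float64(0.2282), np.float64(0.0587), np.float64(0.2289), np.float64(0.0588)] [0.49222764 0.03720734 0.008     ]
card top
[[0.4815 0.1062 0.098 ]
 [0.4859 0.1062 0.098 ]
 [0.4948 0.0389 0.098 ]
 [0.4892 0.0373 0.098 ]] [0.48785022 0.07213503 0.098     ]
housing
[[ 0.4775 -0.0295  0.024 ]
 [ 0.5269 -0.0209  0.024 ]
 [ 0.5292 -0.0662  0.024 ]
 [ 0.484  -0.072   0.024 ]] [ 0.504431  -0.0471559  0.024    ]
bar top
[[ 0.4839 -0.0511  0.058 ]
 [ 0.4862 -0.0394  0.058 ]
 [ 0.5213 -0.045   0.058 ]
 [ 0.5169 -0.0559  0.058 ]] [ 0.50206804 -0.04785777  0.058     ]
rest scene
[[0.5138 0.3426 0.008 ]
 [0.4563 0.338  0.008 ]
 [0.4606 0.2779 0.008 ]
 [0.5086 0.2833 0.008 ]] [0.48482456 0.31044936 0.008     ]
rest side
[[0.4607 0.3319 0.008 ]
 [0.4666 0.2702 0.008 ]
 [0.5195 0.2854 0.008 ]] [0.49009649 0.30867811 0.008     ]
handle tops scene [array([0.5075, 0.3243, 0.097 ]), array([0.5074, 0.3059, 0.097 ]), array([0.4627, 0.3273, 0.097 ]), array([0.4609, 0.3014, 0.097 ])]
handle tops side [array([0.5124, 0.3126, 0.097 ]), array([0.5154, 0.2936, 0.097 ]), array([0.4621, 0.3091, 0.097 ]), array([0.4737, 0.3081, 0.097 ])]
others [0.59503025 0.26897831 0.032     ] [0.59140263 0.26697423 0.032     ] [ 0.55633486 -0.14001113  0.023     ] [ 0.56196969 -0.13973697  0.023     ]
pink [array([0.506, 0.224, 0.095]), array([0.509, 0.178, 0.095])]
```

Call:
jog_arm([
  {"x": -0.008,"y": -0.0245,"z": 0.01},
  {"x": -0.008,"y": -0.0245,"z": 0.01},
  {"x": -0.008,"y": -0.0245,"z": 0.01},
  {"x": -0.008,"y": -0.0245,"z": 0.01},
  {"x": -0.008,"y": -0.0245,"z": 0.01},
  {"x": -0.008,"y": -0.0245,"z": 0.01},
  {"az": -7},
  {"az": -7},
  {"az": -7},
  {"az": -7},
])

```text
$.moves[0]: bad value
```

Call:
jog_arm([
  {"az": -7},
  {"az": -7},
  {"az": -7},
  {"az": -7},
  {"az": -7},
  {"az": -7},
  {"az": -7},
  {"az": -4},
  {},
  {},
])

```text
$.moves[0]: bad value
```

```bash
python3 - <<'E'
from h import *
cap('wrist','wrist2.png'); s=env.get_state(); print(s['tool_pos'],s['tool_rot'],s['joint_pos'],s['ft_force'])
E
```

```text
[6.49637888e-01 2.67400255e-05 2.30664859e-01] [-3.14041441e+00  7.68284678e-05  1.57087961e+00] [-0.0990031   0.39893834  0.04507173  1.53734798 -0.01871937  1.20690907
 -0.05069946] [0.6226454  0.39563241 0.50566129]
```

View pics/wrist2.png

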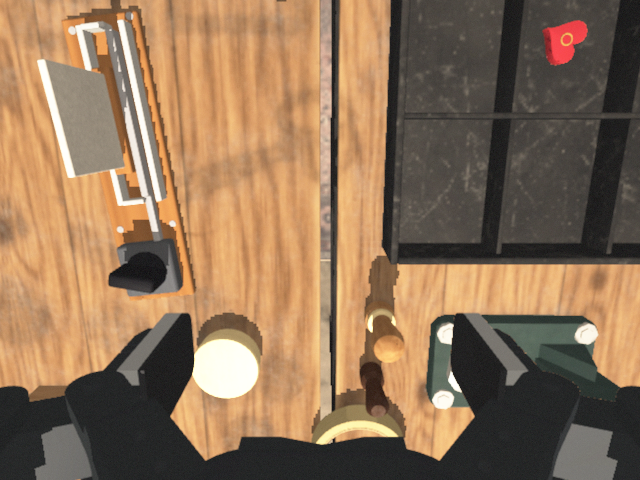

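The call was refused and nothing moved. I'll retry with every field filled in.

Call:
jog_arm([
  {"x": -0.008,"y": -0.0245,"z": 0.01,"ax": 0,"ay": 0,"az": 0,"fingers": 0},
  {"x": -0.008,"y": -0.0245,"z": 0.01,"ax": 0,"ay": 0,"az": 0,"fingers": 0},
])

```text
time_s: 0.37
tool_pos: [0.6014, -0.0153, 0.211]
tool_rot: [3.14, -0.0, 1.572]
ft_force: [-0.0, -0.1, 0.2]
finger_gap: 0.0854
```

Call:
jog_arm([
  {"x": -0.008,"y": -0.0245,"z": 0.01,"ax": 0,"ay": 0,"az": 0,"fingers": 0},
  {"x": -0.008,"y": -0.0245,"z": 0.01,"ax": 0,"ay": 0,"az": 0,"fingers": 0},
  {"x": -0.008,"y": -0.0245,"z": 0.01,"ax": 0,"ay": 0,"az": 0,"fingers": 0},
  {"x": -0.008,"y": -0.0245,"z": 0.01,"ax": 0,"ay": 0,"az": 0,"fingers": 0},
  {"x": 0,"y": 0,"z": 0,"ax": 0,"ay": 0,"az": -7,"fingers": 0},
  {"x": 0,"y": 0,"z": 0,"ax": 0,"ay": 0,"az": -7,"fingers": 0},
  {"x": 0,"y": 0,"z": 0,"ax": 0,"ay": 0,"az": -7,"fingers": 0},
  {"x": 0,"y": 0,"z": 0,"ax": 0,"ay": 0,"az": -7,"fingers": 0},
  {"x": 0,"y": 0,"z": 0,"ax": 0,"ay": 0,"az": -7,"fingers": 0},
  {"x": 0,"y": 0,"z": 0,"ax": 0,"ay": 0,"az": -7,"fingers": 0},
])

```text
time_s: 1.2
tool_pos: [0.5029, -0.048, 0.1712]
tool_rot: [-3.141, -0.0, 2.31]
ft_force: [0.6, 1.0, 0.0]
finger_gap: 0.0854
```

Call:
jog_arm([
  {"x": 0,"y": 0,"z": 0,"ax": 0,"ay": 0,"az": -7,"fingers": 0},
  {"x": 0,"y": 0,"z": 0,"ax": 0,"ay": 0,"az": -7,"fingers": 0},
  {"x": 0,"y": 0,"z": 0,"ax": 0,"ay": 0,"az": -7,"fingers": 0},
  {"x": 0,"y": 0,"z": 0,"ax": 0,"ay": 0,"az": -7,"fingers": 0},
  {"x": 0,"y": 0,"z": 0,"ax": 0,"ay": 0,"az": -7,"fingers": 0},
  {"x": 0,"y": 0,"z": 0,"ax": 0,"ay": 0,"az": -4,"fingers": 0},
  {"x": 0,"y": 0,"z": 0,"ax": 0,"ay": 0,"az": 0,"fingers": 0},
])

```text
time_s: 1.78
tool_pos: [0.5029, -0.048, 0.1712]
tool_rot: [3.142, -0.0, 2.986]
ft_force: [0.3, -0.6, 0.4]
finger_gap: 0.0854
```

```bash
python3 - <<'E'
from h import *
cap('wrist','wrist3.png'); s=env.get_state(); print(s['time_s'],s['tool_pos'],s['tool_rot'],s['joint_pos'],s['ft_force'])
E
```

```text
1.8333 [ 0.502927   -0.04806703  0.17124222] [ 3.14157591e+00 -9.82315435e-05  2.98285759e+00] [ 0.10879629  0.20099494 -0.11145867  1.94526843  0.02640893  0.99679684
  1.39728037] [-0.38465077  0.15606427  0.49575831]
```

View pics/wrist3.png

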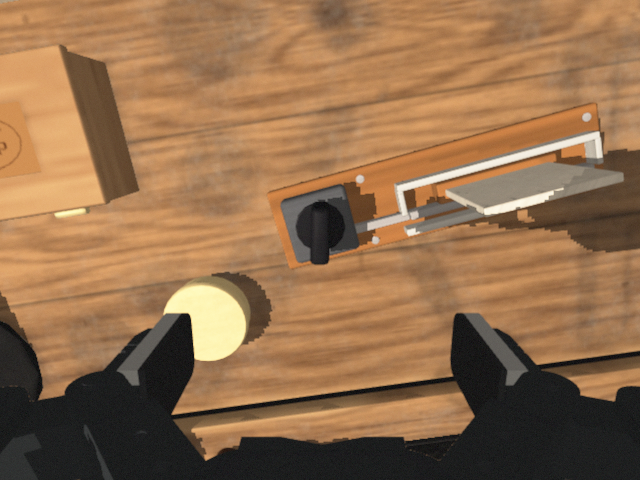

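```bash
python3 - <<'E'
from h import *
i=cv2.imread('pics/wrist3.png')[170:290,260:380]; cv2.imwrite('pics/c3.png',cv2.resize(i,None,fx=5,fy=5,interpolation=cv2.INTER_CUBIC))
for P in [(.503,-.0475,.058),(.503,-.0475,.028)]: print(w2px('wrist3',P))
E
```

```text
[322.62561288 241.56753216]
[322.5298122  230.45401803]
```

View pics/c3.png

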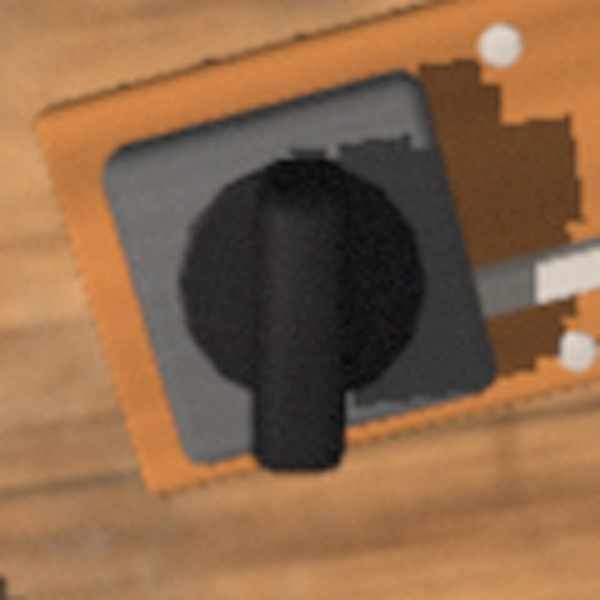

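```bash
python3 - <<'E'
from h import *
print(px2w('wrist3',320.4,225.,.028),px2w('wrist3',319.8,237.,.058))
H=[px2w('wrist3',260+u/5,170+v/5,.024) for u,v in [(105,155),(412,72),(495,385),(190,465)]];print(np.mean(H,0),np.round(H,4))
R=cv2.Rodrigues(np.array([0,0,0.]))[0]
from scipy.spatial.transform import Rotation as Ro
T=Ro.from_euler('xyz',[np.pi,0,2.983]).as_matrix(); print(T)
E
```

```text
[ 0.49902885 -0.04833245  0.028     ] [ 0.49988089 -0.04875457  0.058     ]
[ 0.49951563 -0.04862362  0.024     ] [[ 0.4793 -0.0722  0.024 ]
 [ 0.4747 -0.0295  0.024 ]
 [ 0.5196 -0.0244  0.024 ]
 [ 0.5244 -0.0684  0.024 ]]
[[-9.87450522e-01  1.57928679e-01  1.93406851e-17]
 [ 1.57928679e-01  9.87450522e-01  1.20927812e-16]
 [ 0.00000000e+00  1.22464680e-16 -1.00000000e+00]]
```

Call:
jog_arm([
  {"x": 0.003,"y": -0.001,"z": 0.02,"ax": 0,"ay": 0,"az": 0,"fingers": 0.3},
  {"x": 0,"y": 0,"z": 0.025,"ax": 0,"ay": 0,"az": 0,"fingers": 0.3},
  {"x": 0,"y": 0,"z": 0.025,"ax": 0,"ay": 0,"az": 0,"fingers": 0.3},
  {"x": 0,"y": 0,"z": 0.025,"ax": 0,"ay": 0,"az": 0,"fingers": 0.3},
  {"x": 0,"y": 0,"z": 0.02,"ax": 0,"ay": 0,"az": 0,"fingers": 0.3},
  {"x": 0,"y": 0,"z": 0.012,"ax": 0,"ay": 0,"az": 0,"fingers": 0.3},
  {"x": 0,"y": 0,"z": 0.01,"ax": 0,"ay": 0,"az": 0,"fingers": 0.3},
  {"x": 0,"y": 0,"z": 0,"ax": 0,"ay": 0,"az": 0,"fingers": 0.3},
])

```text
time_s: 2.5
tool_pos: [0.4984, -0.0484, 0.0325]
tool_rot: [-3.141, -0.004, 2.984]
ft_force: [-0.0, 1.1, -0.2]
finger_gap: 0.06
```

Call:
jog_arm([
  {"x": 0,"y": 0,"z": 0,"ax": 0,"ay": 0,"az": 0,"fingers": 0.6},
  {"x": 0,"y": 0,"z": 0,"ax": 0,"ay": 0,"az": 0,"fingers": 0.8},
  {"x": 0,"y": 0,"z": 0,"ax": 0,"ay": 0,"az": 0,"fingers": 1},
  {"x": 0,"y": 0,"z": 0,"ax": 0,"ay": 0,"az": 0,"fingers": 1},
  {"x": 0,"y": 0,"z": 0,"ax": 0,"ay": 0,"az": 0,"fingers": 1},
  {"x": 0,"y": 0,"z": 0,"ax": 0,"ay": 0,"az": 0,"fingers": 1},
])

```text
time_s: 3.0
tool_pos: [0.5007, -0.0491, 0.0355]
tool_rot: [-3.141, 0.002, 2.984]
ft_force: [-1.2, -1.5, 6.8]
finger_gap: 0.0111
```

```bash
python3 - <<'E'
from h import *
cap('wrist','wrist4.png');cap('side','side4.png'); s=env.get_state(); print(s['time_s'],s['tool_pos'],s['tool_rot'],s['ft_force'],s['moment'],s['finger_gap'])
E
```

```text
3.1 [ 0.5007286  -0.04909497  0.03547926] [-3.14126732e+00  1.95970629e-03  2.98377353e+00] [-1.42261883 -1.9114459   6.10998487] [-0.21464389  0.25505783 -0.05587856] 0.010662723542678313
```

View pics/wrist4.png

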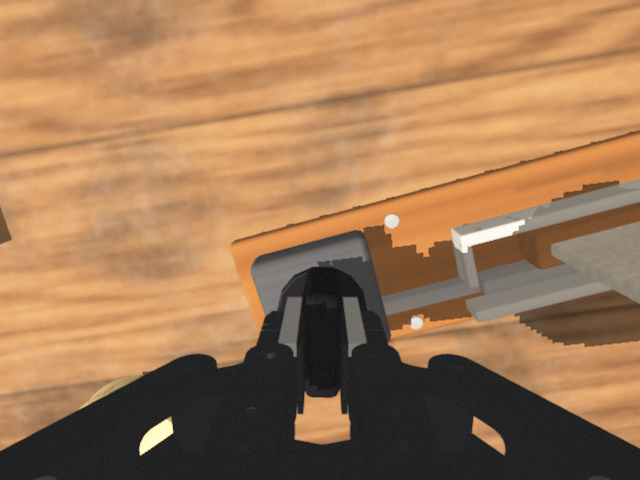

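View pics/side4.png

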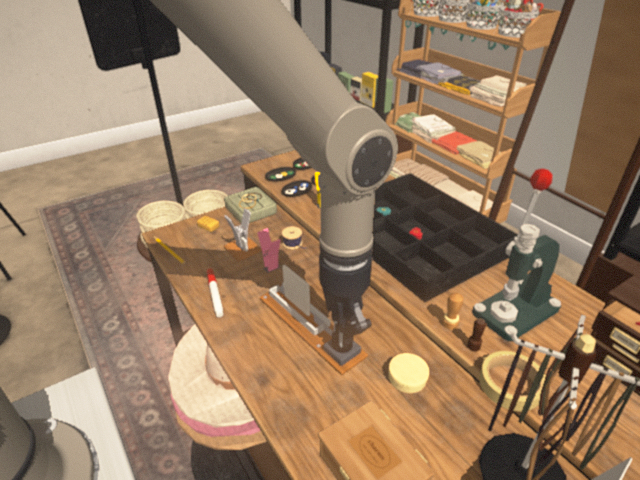

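The bar is held between the pads (wrist image, 322,340). Next I turn it clockwise.

Call:
jog_arm([
  {"x": 0,"y": 0,"z": -0.001,"ax": 0,"ay": 0,"az": 4,"fingers": 1},
  {"x": 0,"y": 0,"z": 0,"ax": 0,"ay": 0,"az": 6,"fingers": 1},
  {"x": 0,"y": 0,"z": 0,"ax": 0,"ay": 0,"az": 7,"fingers": 1},
  {"x": 0,"y": 0,"z": 0,"ax": 0,"ay": 0,"az": 7,"fingers": 1},
  {"x": 0,"y": 0,"z": 0,"ax": 0,"ay": 0,"az": 7,"fingers": 1},
  {"x": 0,"y": 0,"z": 0,"ax": 0,"ay": 0,"az": 7,"fingers": 1},
  {"x": 0,"y": 0,"z": 0,"ax": 0,"ay": 0,"az": 7,"fingers": 1},
  {"x": 0,"y": 0,"z": 0,"ax": 0,"ay": 0,"az": 7,"fingers": 1},
  {"x": 0,"y": 0,"z": 0,"ax": 0,"ay": 0,"az": 7,"fingers": 1},
  {"x": 0,"y": 0,"z": 0,"ax": 0,"ay": 0,"az": 5,"fingers": 1},
])

```text
time_s: 3.93
tool_pos: [0.5003, -0.0496, 0.0355]
tool_rot: [3.141, 0.002, 1.862]
ft_force: [-0.1, -2.9, -1.6]
finger_gap: 0.0108
```

```bash
python3 - <<'E'
from h import *
s=env.get_state(); print(s['time_s'],s['tool_pos'],s['tool_rot'],s['ft_force'],s['moment'],s['finger_gap'])
E
```

```text
3.9333 [ 0.50028306 -0.0495965   0.03553865] [3.14080553e+00 1.81452419e-03 1.86236151e+00] [-0.14315505 -2.90645695 -1.61082857] [-0.56926939 -0.11164992  0.09137391] 0.01075644293203034
```

Call:
jog_arm([
  {"x": 0,"y": 0,"z": 0,"ax": 0,"ay": 0,"az": 5,"fingers": 1},
  {"x": 0,"y": 0,"z": 0,"ax": 0,"ay": 0,"az": 4,"fingers": 1},
  {"x": 0,"y": 0,"z": 0,"ax": 0,"ay": 0,"az": 3,"fingers": 1},
  {"x": 0,"y": 0,"z": 0,"ax": 0,"ay": 0,"az": 2,"fingers": 1},
  {"x": 0,"y": 0,"z": 0,"ax": 0,"ay": 0,"az": 0,"fingers": 1},
])

```text
time_s: 4.35
tool_pos: [0.5002, -0.0496, 0.0355]
tool_rot: [3.141, 0.003, 1.628]
ft_force: [0.9, -3.2, 0.3]
finger_gap: 0.0109
```

```bash
python3 - <<'E'
from h import *
cap('wrist','wrist5.png')
s=env.get_state(); print(s['time_s'],s['tool_pos'],s['tool_rot'],s['ft_force'],s['moment'],s['finger_gap'])
E
```

```text
4.4 [ 0.50016309 -0.04959994  0.03555569] [3.14094642e+00 2.59849061e-03 1.62846329e+00] [-0.44181848 -4.25213057  0.94855022] [-1.00866811 -0.01677075  1.31278599] 0.010555639940475915
```

View pics/wrist5.png

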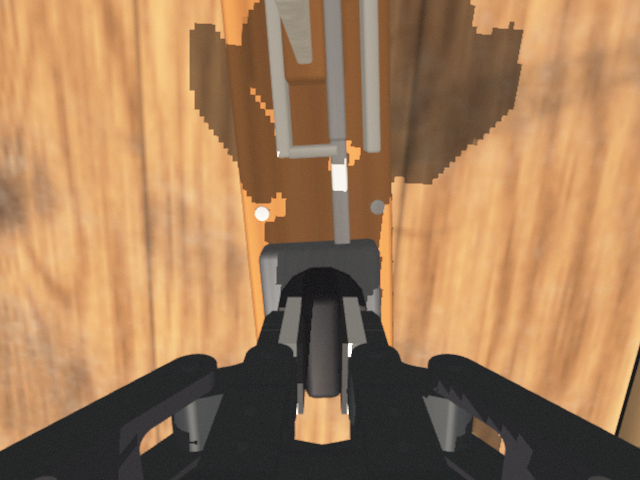

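The moment is now 1.3 N m, against 0.2 needed to turn the knob, so it's at its stop. I'll relax the twist, open and rise.

Call:
jog_arm([
  {"x": 0,"y": 0,"z": 0,"ax": 0,"ay": 0,"az": -2,"fingers": 1},
  {"x": 0,"y": 0,"z": 0,"ax": 0,"ay": 0,"az": 0,"fingers": 0.3},
  {"x": 0,"y": 0,"z": 0,"ax": 0,"ay": 0,"az": 0,"fingers": 0.3},
  {"x": 0,"y": 0,"z": 0,"ax": 0,"ay": 0,"az": 0,"fingers": 0.3},
  {"x": 0,"y": 0,"z": -0.015,"ax": 0,"ay": 0,"az": 0,"fingers": 0},
  {"x": 0,"y": 0,"z": -0.03,"ax": 0,"ay": 0,"az": 0,"fingers": 0},
  {"x": 0,"y": 0,"z": -0.03,"ax": 0,"ay": 0,"az": 0,"fingers": 0},
  {"x": 0,"y": 0,"z": -0.03,"ax": 0,"ay": 0,"az": 0,"fingers": 0},
  {"x": 0,"y": 0,"z": -0.03,"ax": 0,"ay": 0,"az": 0,"fingers": 0},
  {"x": 0,"y": 0,"z": -0.03,"ax": 0,"ay": 0,"az": 0,"fingers": 0},
])

```text
time_s: 5.23
tool_pos: [0.4996, -0.0479, 0.2019]
tool_rot: [3.141, -0.001, 1.657]
ft_force: [-0.2, 0.7, -0.2]
finger_gap: 0.0852
```

```bash
python3 - <<'E'
from h import *
cap('wrist','wrist6.png');
s=env.get_state(); print(s['time_s'],s['tool_pos'],s['tool_rot'],s['ft_force'],s['moment'],s['finger_gap'])
E
```

```text
5.2833 [ 0.5037029  -0.04819268  0.2079394 ] [ 3.13014369e+00 -7.70798921e-04  1.65675634e+00] [2.49013316 0.14770275 2.98449169] [ 0.0037986  -0.12860798 -0.04706223] 0.08501184393533416
```

View pics/wrist6.png

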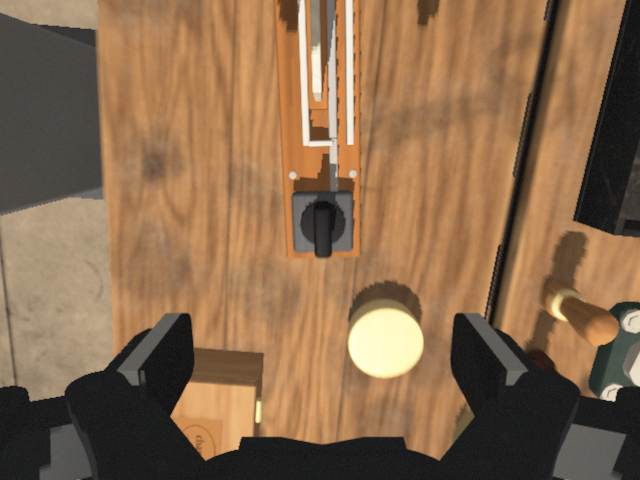

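The bar lies in line with the rail (322,230). Now I'll look over the card, then the clip.

Call:
jog_arm([
  {"x": 0.02,"y": 0,"z": -0.01,"ax": 0,"ay": 0,"az": 0,"fingers": 0},
  {"x": 0.03,"y": 0,"z": -0.01,"ax": 0,"ay": 0,"az": 0,"fingers": 0},
  {"x": 0.03,"y": 0,"z": -0.01,"ax": 0,"ay": 0,"az": 0,"fingers": 0},
  {"x": 0.03,"y": 0,"z": 0,"ax": 0,"ay": 0,"az": 0,"fingers": 0},
  {"x": 0.01,"y": 0,"z": 0,"ax": 0,"ay": 0,"az": 0,"fingers": 0},
  {"x": 0,"y": 0,"z": 0,"ax": 0,"ay": 0,"az": 0,"fingers": 0},
  {"x": 0,"y": 0,"z": 0,"ax": 0,"ay": 0,"az": 0,"fingers": 0},
])

```text
time_s: 5.87
tool_pos: [0.4892, 0.0706, 0.2299]
tool_rot: [-3.141, 0.001, 1.658]
ft_force: [-0.3, -0.6, -0.3]
finger_gap: 0.0853
```

```bash
python3 - <<'E'
from h import *
cap('wrist','wrist7.png');
s=env.get_state(); print(s['time_s'],s['tool_pos'],s['tool_rot'],s['finger_gap'])
E
```

```text
5.9167 [0.48927653 0.06943404 0.22989015] [-3.14078421e+00  9.54096750e-04  1.65624168e+00] 0.08537077300000737
```

Call:
jog_arm([
  {"x": 0.03,"y": 0,"z": 0,"ax": 0,"ay": 0,"az": 0,"fingers": 0},
  {"x": 0.04,"y": 0,"z": 0,"ax": 0,"ay": 0,"az": 0,"fingers": 0},
  {"x": 0.04,"y": 0,"z": 0,"ax": 0,"ay": 0,"az": 0,"fingers": 0},
  {"x": 0.04,"y": 0,"z": 0,"ax": 0,"ay": 0,"az": 0,"fingers": 0},
  {"x": 0.04,"y": 0.01,"z": 0,"ax": 0,"ay": 0,"az": 0,"fingers": 0},
  {"x": 0.03,"y": 0.01,"z": 0,"ax": 0,"ay": 0,"az": 0,"fingers": 0},
  {"x": 0.02,"y": 0,"z": 0,"ax": 0,"ay": 0,"az": 0,"fingers": 0},
  {"x": 0,"y": 0,"z": 0,"ax": 0,"ay": 0,"az": 0,"fingers": 0},
  {"x": 0,"y": 0,"z": 0,"ax": 0,"ay": 0,"az": 0,"fingers": 0},
])

```text
time_s: 6.67
tool_pos: [0.489, 0.3108, 0.2295]
tool_rot: [-3.141, 0.002, 1.657]
ft_force: [-0.4, -1.1, -0.4]
finger_gap: 0.0855
```

```bash
python3 - <<'E'
from h import *
cap('wrist','wrist8.png');
s=env.get_state(); print(s['time_s'],s['tool_pos'],s['tool_rot'],s['finger_gap'])
E
```

```text
6.7167 [0.48934918 0.30942127 0.22969119] [-3.14099396e+00  2.13645573e-03  1.65523799e+00] 0.08531266287341131
```

View pics/wrist7.png

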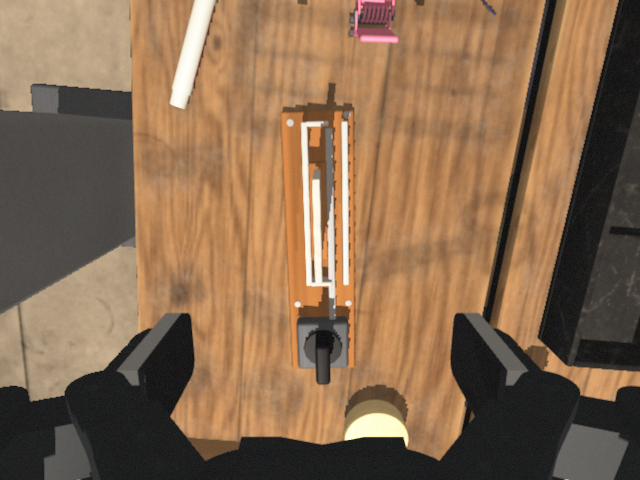

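View pics/wrist8.png

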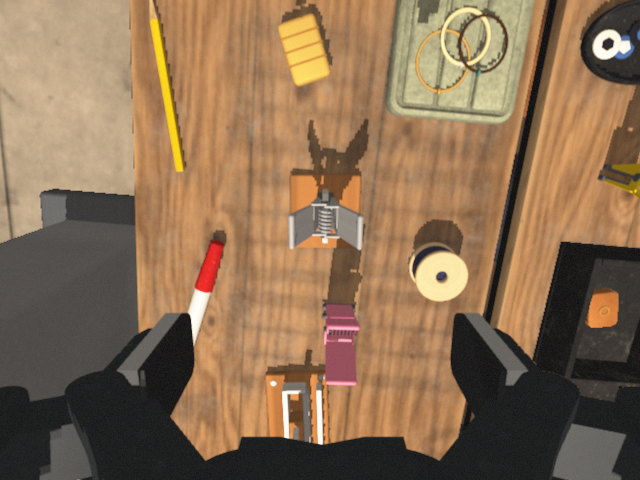

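```bash
python3 - <<'E'
from h import *
i=cv2.imread('pics/wrist8.png')[160:260,270:380]; cv2.imwrite('pics/c8.png',cv2.resize(i,None,fx=6,fy=6,interpolation=cv2.INTER_CUBIC))
i=cv2.imread('pics/wrist7.png')[160:300,270:370]; cv2.imwrite('pics/c7.png',cv2.resize(i,None,fx=4,fy=4,interpolation=cv2.INTER_CUBIC))
E
```

```text
(no output)
```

View pics/c8.png

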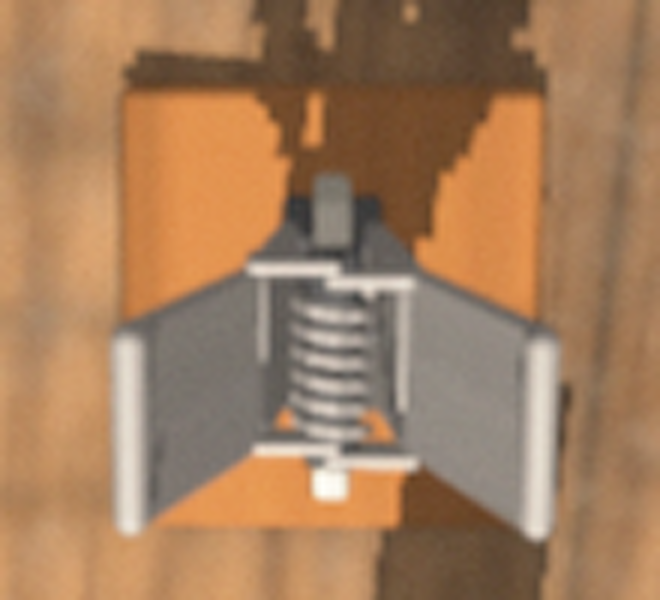

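View pics/c7.png

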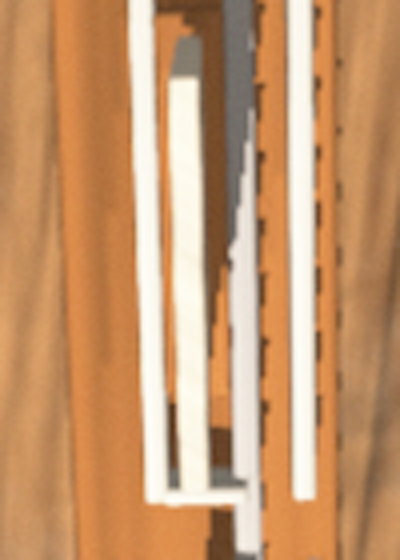

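```bash
python3 - <<'E'
from h import *
H=np.array([px2w('wrist8',270+u/6,160+v/6,.097) for u,v in [(115,332),(117,535),(552,535),(556,332)]]);print(H.round(4),H.mean(0))
Q=np.array([px2w('wrist8',270+u/6,160+v/6,.008) for u,v in [(125,88),(545,88),(540,525),(122,525)]]);print(Q.round(4),Q.mean(0))
C=np.array([px2w('wrist7',270+u/4,160+v/4,.098) for u,v in [(168,75),(200,78),(209,491),(179,491)]]);print(C.round(4),C.mean(0))
d=C[0]+C[1]-C[2]-C[3];print('card yaw',np.degrees(np.arctan2(-d[0],d[1])))
from scipy.spatial.transform import Rotation as Ro
print(Ro.from_euler('xyz',[np.pi,0,1.655]).as_matrix().round(3))
E
```

```text
[[0.4668 0.3217 0.097 ]
 [0.4685 0.299  0.097 ]
 [0.5163 0.3031 0.097 ]
 [0.5143 0.3258 0.097 ]] [0.49148859 0.31238694 0.097     ]
[[0.4606 0.3383 0.008 ]
 [0.5189 0.3433 0.008 ]
 [0.5251 0.2804 0.008 ]
 [0.4644 0.2752 0.008 ]] [0.49225332 0.30928749 0.008     ]
[[0.4798 0.1064 0.098 ]
 [0.4849 0.1064 0.098 ]
 [0.4923 0.0375 0.098 ]
 [0.4873 0.0371 0.098 ]] [0.48609246 0.07183396 0.098     ]
card yaw 6.129593663490105
[[-0.084  0.996  0.   ]
 [ 0.996  0.084  0.   ]
 [ 0.     0.    -1.   ]]
```

Call:
jog_arm([
  {"x": 0.0014,"y": 0.0023,"z": 0.02,"ax": 0,"ay": 0,"az": 0,"fingers": 0},
  {"x": 0,"y": 0,"z": 0.03,"ax": 0,"ay": 0,"az": 0,"fingers": 0},
  {"x": 0,"y": 0,"z": 0.03,"ax": 0,"ay": 0,"az": 0,"fingers": 0},
  {"x": 0,"y": 0,"z": 0.03,"ax": 0,"ay": 0,"az": 0,"fingers": 0},
  {"x": 0,"y": 0,"z": 0.025,"ax": 0,"ay": 0,"az": 0,"fingers": 0},
  {"x": 0,"y": 0,"z": 0.02,"ax": 0,"ay": 0,"az": 0,"fingers": 0},
  {"x": 0,"y": 0,"z": 0.011,"ax": 0,"ay": 0,"az": 0,"fingers": 0},
  {"x": 0,"y": 0,"z": 0,"ax": 0,"ay": 0,"az": 0,"fingers": 0},
  {"x": 0,"y": 0,"z": 0,"ax": 0,"ay": 0,"az": 0,"fingers": 0},
])

```text
time_s: 7.47
tool_pos: [0.4914, 0.3119, 0.0647]
tool_rot: [3.141, 0.001, 1.656]
ft_force: [0.8, -0.2, 0.6]
finger_gap: 0.0855
```

```bash
python3 - <<'E'
from h import *
cap('wrist','wrist9.png');cap('side','side9.png')
s=env.get_state(); print(s['time_s'],s['tool_pos'],s['tool_rot'],s['finger_gap'],s['ft_force'])
i=cv2.imread('pics/side9.png')[150:350,140:380]; cv2.imwrite('pics/c9.png',cv2.resize(i,None,fx=3,fy=3,interpolation=cv2.INTER_CUBIC))
E
```

```text
7.5667 [0.49208407 0.31344524 0.06598121] [ 3.13877605e+00 -1.18596794e-03  1.65693936e+00] 0.08550323920343562 [0.70318006 0.26182696 0.84390959]
```

View pics/wrist9.png

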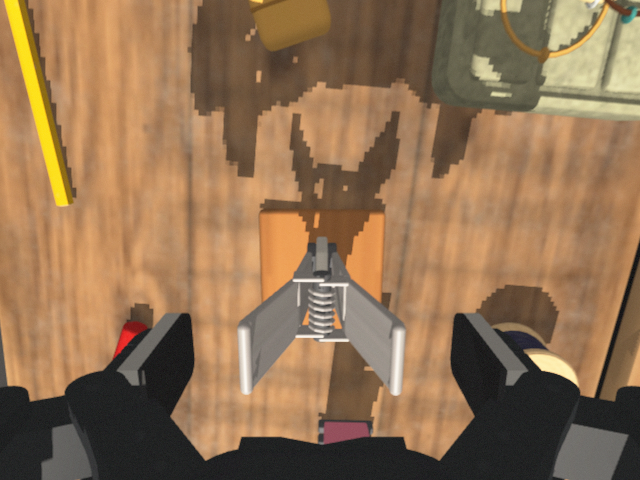

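View pics/c9.png

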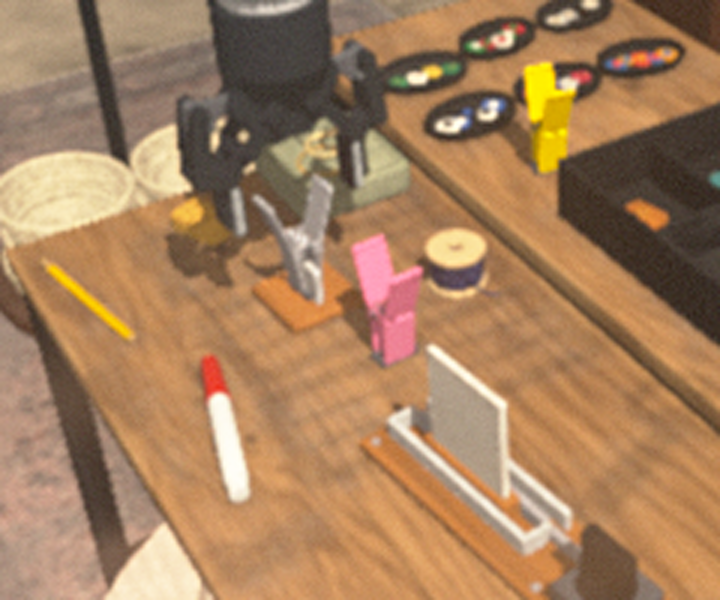

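```bash
python3 - <<'E'
from h import *
H=np.array([px2w('wrist9',u,v,.097) for u,v in [(240,330),(244,390),(402,390),(402,325)]]);print(H.round(4),H.mean(0))
S=np.array([px2w('side9',140+u/3,150+v/3,.097) for u,v in [(308,175),(334,187),(253,200),(280,212)]]);print(S.round(4),S.mean(0))
c=np.array([.492,.3134]);e=np.array([.996,.084])
for s in(-1,1):
    for z in (.079,.098):
        p=np.r_[c+s*.0427*e,z]; a=w2px('side9',p); print(s,z,(a-[140,150])*3, w2px('wrist9',p))
E
```

```text
[[0.4676 0.3226 0.097 ]
 [0.4694 0.3035 0.097 ]
 [0.5152 0.3073 0.097 ]
 [0.5125 0.3278 0.097 ]] [0.49116948 0.31531623 0.097     ]
[[0.5068 0.3157 0.097 ]
 [0.5147 0.2917 0.097 ]
 [0.4618 0.308  0.097 ]
 [0.4707 0.2843 0.097 ]] [0.48847889 0.29991489 0.097     ]
-1 0.079 [238.62091654 226.44998236] [193.28014883 336.60419216]
-1 0.098 [234.82028175 203.14148116] [174.13923315 367.61958222]
1 0.079 [345.15127939 183.98337701] [454.51018199 336.35625726]
1 0.098 [342.74448397 161.18291664] [474.39147194 367.30809419]
```

Call:
jog_arm([
  {"x": 0,"y": 0,"z": 0,"ax": 0,"ay": 0,"az": 0,"fingers": 0.3},
  {"x": 0,"y": 0,"z": 0,"ax": 0,"ay": 0,"az": 0,"fingers": 0.5},
  {"x": 0,"y": 0,"z": 0,"ax": 0,"ay": 0,"az": 0,"fingers": 0.6},
  {"x": 0,"y": 0,"z": 0,"ax": 0,"ay": 0,"az": 0,"fingers": 0.7},
  {"x": 0,"y": 0,"z": 0,"ax": 0,"ay": 0,"az": 0,"fingers": 0.8},
  {"x": 0,"y": 0,"z": 0,"ax": 0,"ay": 0,"az": 0,"fingers": 1},
  {"x": 0,"y": 0,"z": 0,"ax": 0,"ay": 0,"az": 0,"fingers": 1},
  {"x": 0,"y": 0,"z": 0,"ax": 0,"ay": 0,"az": 0,"fingers": 1},
  {"x": 0,"y": 0,"z": 0,"ax": 0,"ay": 0,"az": 0,"fingers": 1},
])

```text
time_s: 8.32
tool_pos: [0.4915, 0.3157, 0.0678]
tool_rot: [3.139, -0.004, 1.658]
ft_force: [-4.1, -0.5, 16.0]
finger_gap: 0.0199
```

```bash
python3 - <<'E'
from h import *
cap('wrist','wrist10.png');cap('side','side10.png')
s=env.get_state(); print(s['time_s'],s['tool_pos'],s['tool_rot'],s['finger_gap'],s['ft_force'])
i=cv2.imread('pics/side10.png')[150:350,140:380]; cv2.imwrite('pics/c10.png',cv2.resize(i,None,fx=3,fy=3,interpolation=cv2.INTER_CUBIC))
E
```

```text
8.4167 [0.49144668 0.3157669  0.06777667] [ 3.13897898 -0.0034833   1.65825859] 0.019913617443107275 [-3.70930355  0.64021076 16.0616651 ]
```

View pics/wrist10.png

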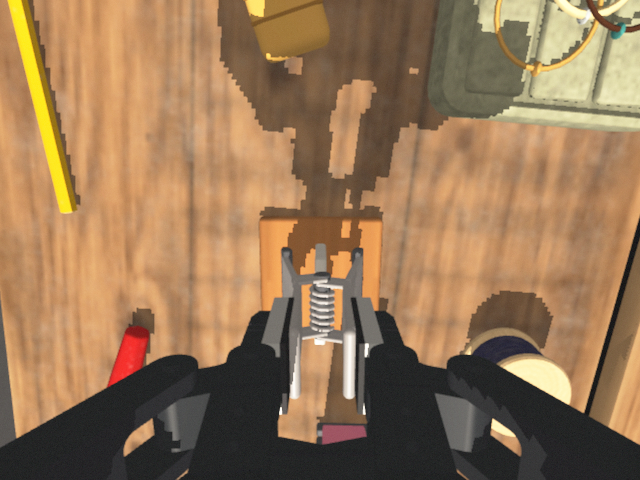

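View pics/c10.png

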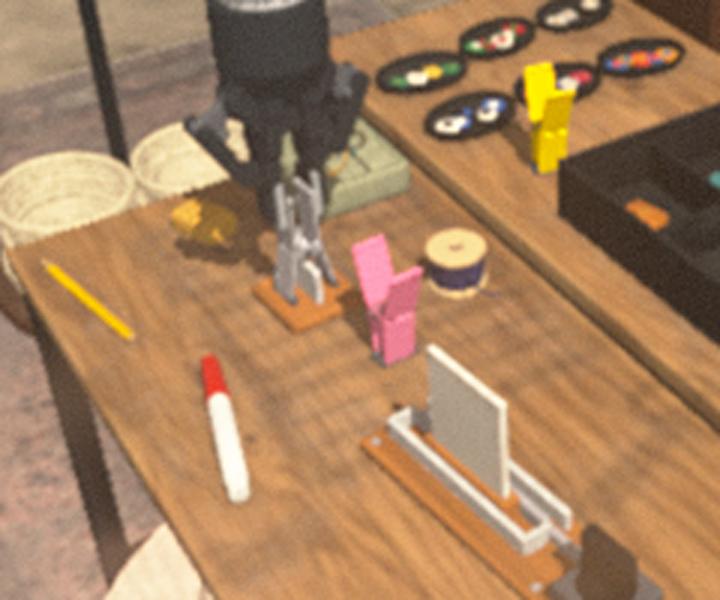

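The handles are squeezed parallel and the jaws stand clear of the fin (side crop 300,250). Lifting now.

Call:
jog_arm([
  {"x": 0,"y": 0,"z": -0.005,"ax": 0,"ay": 0,"az": 0,"fingers": 1},
  {"x": 0,"y": 0,"z": -0.01,"ax": 0,"ay": 0,"az": 0,"fingers": 1},
  {"x": 0,"y": 0,"z": -0.015,"ax": 0,"ay": 0,"az": 0,"fingers": 1},
  {"x": 0,"y": 0,"z": -0.02,"ax": 0,"ay": 0,"az": 0,"fingers": 1},
  {"x": 0,"y": 0,"z": -0.025,"ax": 0,"ay": 0,"az": 0,"fingers": 1},
  {"x": 0,"y": 0,"z": -0.025,"ax": 0,"ay": 0,"az": 0,"fingers": 1},
  {"x": 0,"y": 0,"z": -0.025,"ax": 0,"ay": 0,"az": 0,"fingers": 1},
  {"x": 0,"y": 0,"z": -0.02,"ax": 0,"ay": 0,"az": 0,"fingers": 1},
  {"x": 0,"y": 0,"z": 0,"ax": 0,"ay": 0,"az": 0,"fingers": 1},
  {"x": 0,"y": 0,"z": 0,"ax": 0,"ay": 0,"az": 0,"fingers": 1},
])

```text
time_s: 9.25
tool_pos: [0.4912, 0.3136, 0.2105]
tool_rot: [3.139, -0.001, 1.658]
ft_force: [-0.9, -0.0, -1.0]
finger_gap: 0.0199
```

```bash
python3 - <<'E'
from h import *
cap('wrist','wrist11.png');cap('side','side11.png');cap('scene','scene11.png')
s=env.get_state(); print(s['time_s'],s['tool_pos'],s['tool_rot'],s['finger_gap'],s['ft_force'])
a=cv2.imread('pics/side11.png')[110:270,170:310];b=cv2.imread('pics/scene11.png')[180:340,230:370]; cv2.imwrite('pics/c11.png',cv2.resize(np.hstack([a,b]),None,fx=2.8,fy=2.8,interpolation=cv2.INTER_CUBIC))
E
```

```text
9.4 [0.48964708 0.31273833 0.20770349] [-3.13901562e+00  1.72232378e-03  1.65816332e+00] 0.02009373158846763 [ 0.16452672  0.50971139 -0.64938784]
```

View pics/wrist11.png

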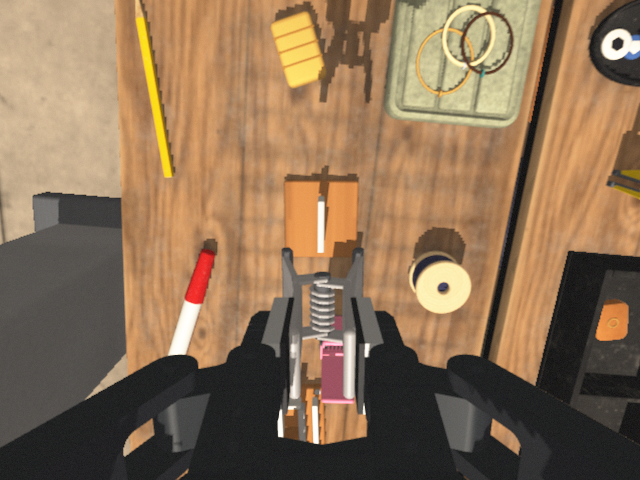

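View pics/c11.png

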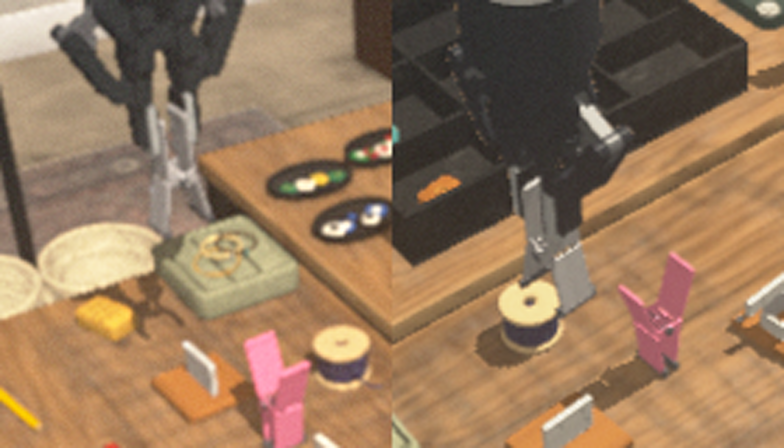

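```bash
python3 - <<'E'
from h import *
from scipy.spatial.transform import Rotation as Ro
s=env.get_state(); print(s['tool_pos'])
i=cv2.imread('pics/wrist11.png')[235:445,250:400]; cv2.imwrite('pics/c11b.png',cv2.resize(i,None,fx=4,fy=2.8*1,interpolation=cv2.INTER_CUBIC) if 0 else cv2.resize(i,None,fx=2.8,fy=2.8,interpolation=cv2.INTER_CUBIC))
i=cv2.imread('pics/side11.png')[135:200,215:255]; cv2.imwrite('pics/c11c.png',cv2.resize(i,None,fx=9,fy=9,interpolation=cv2.INTER_CUBIC))
E
```

```text
[0.48964708 0.31273833 0.20770349]
```

View pics/c11b.png

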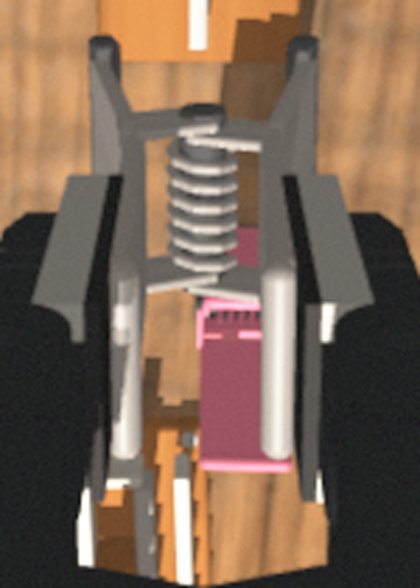

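View pics/c11c.png

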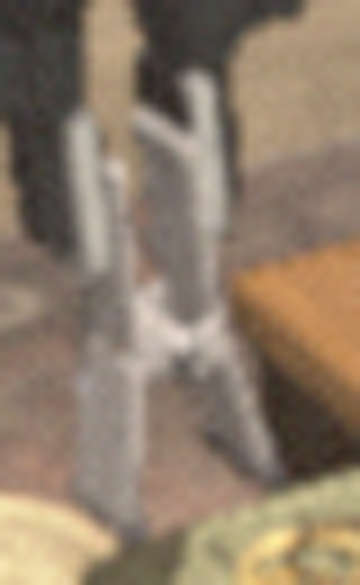

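```bash
python3 - <<'E'
from h import *
from scipy.spatial.transform import Rotation as Ro
t=np.array([.4904,.3130,.2095]); 
s=env.get_state()
T=Ro.from_euler('xyz',s['tool_rot']).as_matrix()
for dz in (.025,.029):
  H=np.array([T.T@(px2w('wrist11',250+u/2.8,235+v/2.8,s['tool_pos'][2]+dz)-s['tool_pos']) for u,v in [(112,265),(112,455),(290,458),(290,268)]]);print(H.round(4),H.mean(0))
for dz in (-.057,-.06):
  H=np.array([T.T@(px2w('wrist11',250+u/2.8,235+v/2.8,s['tool_pos'][2]+dz)-s['tool_pos']) for u,v in [(90,40),(316,40)]]);print('far jaw tips',H.round(4))
# side: predicted pixels in c11c of lip near-bottom corners for TCP-relative hypotheses
for zc in (-.055,-.06,-.065):
  for xx,yy in [(-.019,-.017),(-.019,.017)]:
    P=s['tool_pos']+T@np.array([xx,yy,-zc]); print(zc,yy,((w2px('side11',P)-[215,135])*9).round(0))
E
```

```text
[[ 0.0084 -0.0082 -0.025 ]
 [-0.0153 -0.0087 -0.025 ]
 [-0.0158  0.0116 -0.025 ]
 [ 0.008   0.0112 -0.025 ]] [-0.0037098   0.00145118 -0.02499747]
[[ 0.0103 -0.0079 -0.029 ]
 [-0.0126 -0.0084 -0.029 ]
 [-0.0131  0.0112 -0.029 ]
 [ 0.0099  0.0108 -0.029 ]] [-0.00136473  0.00143267 -0.02900148]
far jaw tips [[ 0.0113 -0.0174  0.057 ]
 [ 0.0112  0.0219  0.0569]]
far jaw tips [[ 0.0105 -0.0177  0.06  ]
 [ 0.0104  0.0222  0.0599]]
-0.055 -0.017 [134. 534.]
-0.055 0.017 [269. 485.]
-0.06 -0.017 [137. 554.]
-0.06 0.017 [272. 505.]
-0.065 -0.017 [140. 574.]
-0.065 0.017 [274. 524.]
```

Call:
jog_arm([
  {"x": -0.015,"y": -0.002,"z": 0,"ax": 0,"ay": 0,"az": -1,"fingers": 1},
  {"x": -0.025,"y": -0.003,"z": 0,"ax": 0,"ay": 0,"az": 0,"fingers": 1},
  {"x": -0.03,"y": -0.003,"z": 0,"ax": 0,"ay": 0,"az": 0,"fingers": 1},
  {"x": -0.03,"y": -0.003,"z": 0,"ax": 0,"ay": 0,"az": 0,"fingers": 1},
  {"x": -0.03,"y": -0.003,"z": 0,"ax": 0,"ay": 0,"az": 0,"fingers": 1},
  {"x": -0.03,"y": -0.003,"z": 0,"ax": 0,"ay": 0,"az": 0,"fingers": 1},
  {"x": -0.03,"y": -0.003,"z": 0,"ax": 0,"ay": 0,"az": 0,"fingers": 1},
  {"x": -0.025,"y": -0.003,"z": 0,"ax": 0,"ay": 0,"az": 0,"fingers": 1},
  {"x": -0.015,"y": -0.003,"z": 0,"ax": 0,"ay": 0,"az": 0,"fingers": 1},
  {"x": -0.007,"y": -0.001,"z": 0,"ax": 0,"ay": 0,"az": 0,"fingers": 1},
])

```text
time_s: 10.23
tool_pos: [0.4871, 0.0715, 0.208]
tool_rot: [-3.139, 0.002, 1.671]
ft_force: [0.3, 0.3, -0.9]
finger_gap: 0.0197
```

Call:
jog_arm([
  {"x": 0,"y": 0,"z": 0,"ax": 0,"ay": 0,"az": 0,"fingers": 1},
  {"x": 0,"y": 0,"z": 0,"ax": 0,"ay": 0,"az": 0,"fingers": 1},
  {"x": 0,"y": 0,"z": 0,"ax": 0,"ay": 0,"az": 0,"fingers": 1},
])

```text
time_s: 10.48
tool_pos: [0.4881, 0.0767, 0.2089]
tool_rot: [-3.141, -0.001, 1.678]
ft_force: [-0.7, 1.0, 0.6]
finger_gap: 0.0196
```

```bash
python3 - <<'E'
from h import *
cap('wrist','wrist12.png');cap('side','side12.png');cap('scene','scene12.png')
s=env.get_state(); print(s['time_s'],s['tool_pos'],s['tool_rot'],s['finger_gap'],s['ft_force'])
a=cv2.imread('pics/side12.png')[170:350,230:370];b=cv2.imread('pics/scene12.png')[160:340,320:460]; cv2.imwrite('pics/c12.png',cv2.resize(np.hstack([a,b]),None,fx=2.8,fy=2.8,interpolation=cv2.INTER_CUBIC))
E
```

```text
10.6333 [0.48825329 0.07636296 0.20916614] [-3.14148444e+00 -2.43132209e-04  1.67796044e+00] 0.019288357346228156 [-0.4732912   0.06435972 -0.56132266]
```

View pics/wrist12.png

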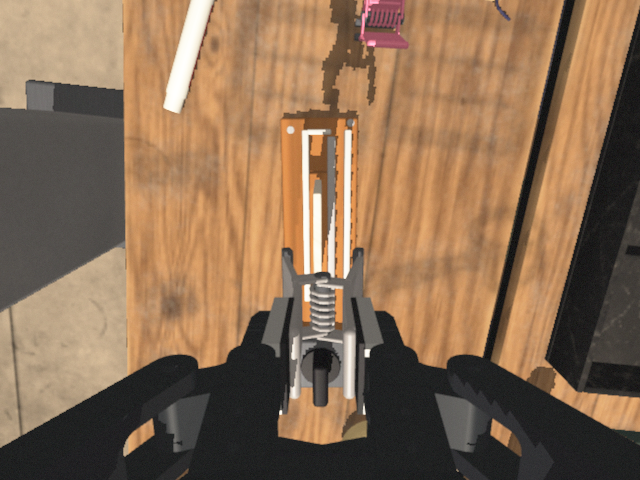

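View pics/c12.png

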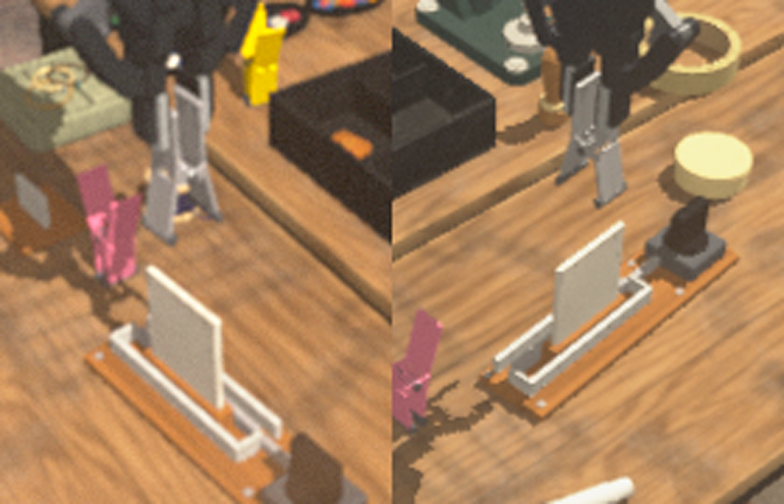

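Call:
jog_arm([
  {"x": -0.001,"y": -0.0044,"z": 0,"ax": 0,"ay": 0,"az": 0,"fingers": 1},
  {"x": 0,"y": 0,"z": 0.01,"ax": 0,"ay": 0,"az": 0,"fingers": 1},
  {"x": 0,"y": 0,"z": 0.015,"ax": 0,"ay": 0,"az": 0,"fingers": 1},
  {"x": 0,"y": 0,"z": 0.015,"ax": 0,"ay": 0,"az": 0,"fingers": 1},
  {"x": 0,"y": 0,"z": 0.005,"ax": 0,"ay": 0,"az": 0,"fingers": 1},
  {"x": 0,"y": 0,"z": 0,"ax": 0,"ay": 0,"az": 0,"fingers": 1},
  {"x": 0,"y": 0,"z": 0,"ax": 0,"ay": 0,"az": 0,"fingers": 1},
  {"x": 0,"y": 0,"z": 0,"ax": 0,"ay": 0,"az": 0,"fingers": 1},
  {"x": 0,"y": 0,"z": 0,"ax": 0,"ay": 0,"az": 0,"fingers": 1},
])

```text
time_s: 11.38
tool_pos: [0.4847, 0.0737, 0.1651]
tool_rot: [3.14, -0.0, 1.676]
ft_force: [-0.1, -0.7, 0.3]
finger_gap: 0.0203
```

```bash
python3 - <<'E'
from h import *
cap('wrist','wrist13.png');cap('side','side13.png');cap('scene','scene13.png')
s=env.get_state(); print(s['time_s'],s['tool_pos'],s['tool_rot'],s['finger_gap'],s['ft_force'])
a=cv2.imread('pics/side13.png')[190:350,250:370];b=cv2.imread('pics/scene13.png')[170:330,340:460]; cv2.imwrite('pics/c13.png',cv2.resize(np.hstack([a,b]),None,fx=3.3,fy=3.3,interpolation=cv2.INTER_CUBIC))
i=cv2.imread('pics/wrist13.png')[160:420,240:410];cv2.imwrite('pics/c13w.png',cv2.resize(i,None,fx=2.3,fy=2.3,interpolation=cv2.INTER_CUBIC))
E
```

```text
11.5333 [0.48440213 0.07358388 0.16487824] [ 3.14034724e+00 -1.74572722e-04  1.67559074e+00] 0.019620368097448954 [ 0.35533527  0.1448929  -0.40506942]
```

View pics/c13w.png

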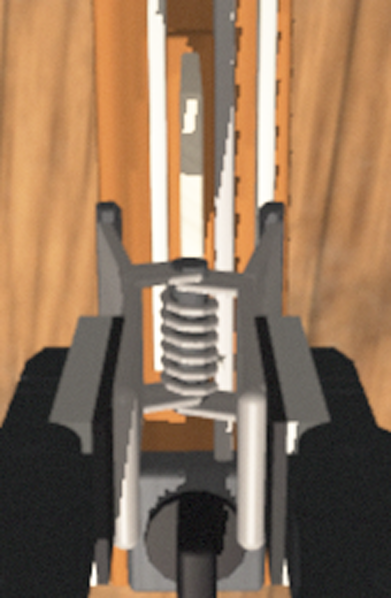

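View pics/c13.png

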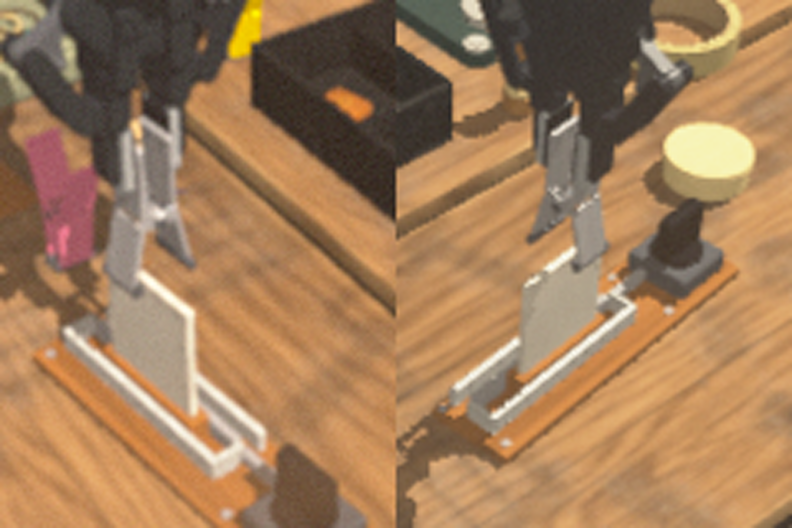

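The jaw tips (crop columns 97 and 284, midpoint 190) straddle the card strip (about 191). I'll lower the last 25 mm.

Call:
jog_arm([
  {"x": 0,"y": 0,"z": 0.007,"ax": 0,"ay": 0,"az": 0,"fingers": 1},
  {"x": 0,"y": 0,"z": 0.007,"ax": 0,"ay": 0,"az": 0,"fingers": 1},
  {"x": 0,"y": 0,"z": 0.006,"ax": 0,"ay": 0,"az": 0,"fingers": 1},
  {"x": 0,"y": 0,"z": 0.005,"ax": 0,"ay": 0,"az": 0,"fingers": 1},
  {"x": 0,"y": 0,"z": 0,"ax": 0,"ay": 0,"az": 0,"fingers": 1},
  {"x": 0,"y": 0,"z": 0,"ax": 0,"ay": 0,"az": 0,"fingers": 1},
  {"x": 0,"y": 0,"z": 0,"ax": 0,"ay": 0,"az": 0,"fingers": 1},
])

```text
time_s: 12.12
tool_pos: [0.4842, 0.0735, 0.1393]
tool_rot: [3.141, 0.0, 1.676]
ft_force: [1.0, 0.2, -0.4]
finger_gap: 0.0202
```

```bash
python3 - <<'E'
from h import *
cap('wrist','wrist14.png');cap('side','side14.png');cap('scene','scene14.png')
s=env.get_state(); print(s['time_s'],s['tool_pos'],s['tool_rot'],s['finger_gap'],s['ft_force'])
a=cv2.imread('pics/side14.png')[210:330,260:350];b=cv2.imread('pics/scene14.png')[190:310,350:440]; cv2.imwrite('pics/c14.png',cv2.resize(np.hstack([a,b]),None,fx=4.4,fy=4.4,interpolation=cv2.INTER_CUBIC))
i=cv2.imread('pics/wrist14.png')[160:420,240:410];cv2.imwrite('pics/c14w.png',cv2.resize(i,None,fx=2.3,fy=2.3,interpolation=cv2.INTER_CUBIC))
E
```

```text
12.2667 [0.48429632 0.07355554 0.13962391] [ 3.14081675e+00 -7.05125352e-05  1.67556903e+00] 0.020128619486879013 [-0.38107998  0.74203112 -0.72770808]
```

View pics/c14w.png

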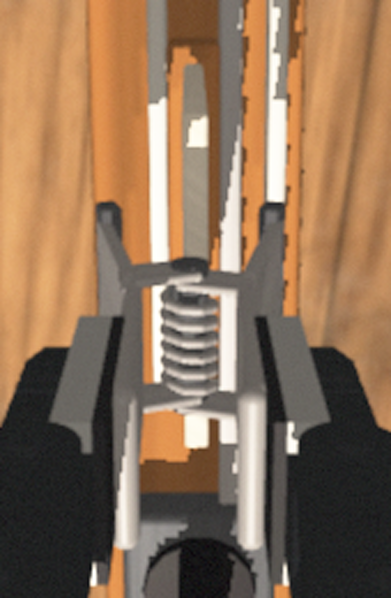

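View pics/c14.png

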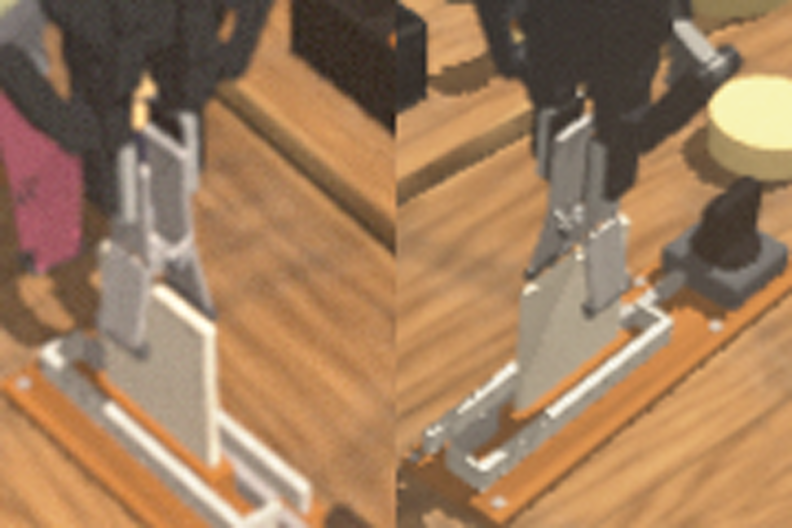

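```bash
python3 - <<'E'
from h import *
def P(fn): 
    K,R,t=load(fn); return K@np.c_[R,t]
S=lambda u,v:(260+u/4.4,210+v/4.4)
C=lambda u,v:(350+(u-396)/4.4,190+v/4.4)
for a,b in [((147,355),(628,297)),((103,338),(583,315))]:
    X=cv2.triangulatePoints(P('side14'),P('scene14'),np.array(S(*a)).reshape(2,1),np.array(C(*b)).reshape(2,1)); X=X[:3,0]/X[3]
    R=np.array([[np.cos(.107),np.sin(.107)],[-np.sin(.107),np.cos(.107)]]); print(X.round(4), (R@(X[:2]-[.486,.0718])).round(4))
for u,v in [(190,65),(196,447)]:
    X=px2w('wrist14',240+u/2.3,160+v/2.3,.098);print('card end',X.round(4))
# bar vs wrist measured jaw far tips
for u in (97,120,262,284): 
    X=px2w('wrist14',240+u/2.3,160+215/2.3,.083);print(u,(R@(X[:2]-[.486,.0718])).round(4))
for u in (182,209):
    X=px2w('wrist14',240+u/2.3,160+240/2.3,.098);print('card',u,(R@(X[:2]-[.486,.0718])).round(4))
# card top corners by side/scene
X=cv2.triangulatePoints(P('side14'),P('scene14'),np.array(S(212,327)).reshape(2,1),np.array(C(632,232)).reshape(2,1));print(X[:3,0]/X[3])
E
```

```text
[0.4687 0.0555 0.0761] [-0.0189 -0.0144]
[0.4682 0.0795 0.0746] [-0.0169  0.0095]
card end [0.4802 0.1158 0.098 ]
card end [0.4896 0.0376 0.098 ]
97 [-0.0206  0.0112]
120 [-0.0158  0.0112]
262 [0.0139 0.011 ]
284 [0.0184 0.011 ]
card 182 [-0.0028  0.0104]
card 209 [0.0025 0.0104]
[0.48667889 0.0375037  0.09344741]
```

Call:
jog_arm([
  {"x": 0.002,"y": 0.001,"z": -0.002,"ax": 0,"ay": 0,"az": 0,"fingers": 1},
  {"x": 0,"y": 0,"z": 0,"ax": 0,"ay": 0,"az": 0,"fingers": 1},
  {"x": 0,"y": 0,"z": 0,"ax": 0,"ay": 0,"az": 0,"fingers": 1},
  {"x": 0,"y": 0,"z": 0,"ax": 0,"ay": 0,"az": 0,"fingers": 1},
  {"x": 0,"y": 0,"z": 0,"ax": 0,"ay": 0,"az": 0,"fingers": 1},
  {"x": 0,"y": 0,"z": 0,"ax": 0,"ay": 0,"az": 0,"fingers": 1},
])

```text
time_s: 12.77
tool_pos: [0.4848, 0.0755, 0.1413]
tool_rot: [3.142, 0.0, 1.676]
ft_force: [-0.1, 0.7, -1.3]
finger_gap: 0.0201
```

```bash
python3 - <<'E'
from h import *
cap('side','side15.png')
s=env.get_state(); print(s['time_s'],s['tool_pos'],s['tool_rot'],s['finger_gap'],s['ft_force'],abs(s['dq']).max())
a=cv2.imread('pics/side15.png')[210:370,260:380]; cv2.imwrite('pics/c15.png',cv2.resize(a,None,fx=3.6,fy=3.6,interpolation=cv2.INTER_CUBIC))
E
```

```text
12.8167 [0.48475306 0.07553628 0.14129732] [3.14159084e+00 5.99345001e-05 1.67549000e+00] 0.019738821648206895 [ 0.14440691 -0.31872212 -0.2095003 ] 0.0018226381399165119
```

View pics/c15.png

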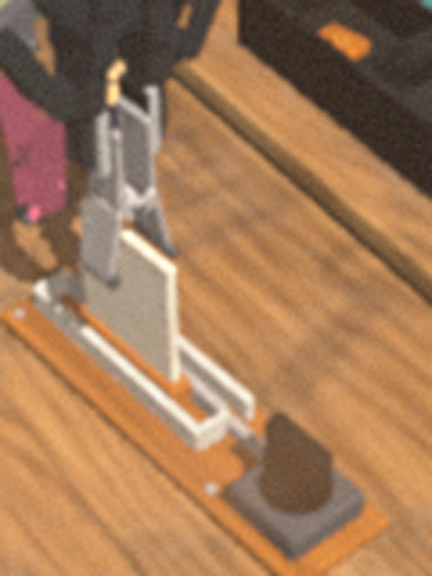

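The clip straddles the card, the arm is still with no contact force, and the knob bar is in line with the rail (295,465). Handing in.

```bash
python3 - <<'E'
from cell import env
print(env.finish_job()); s=env.get_state(); print(s['time_s'],s['tool_pos'],s['finger_gap'],s['ft_force'])
E
```

```text
the job is handed in; nothing more can be done
None
the job is handed in; nothing more can be done
```

I turned the clamp knob clockwise to its stop, then squeezed the steel clip open, lifted it off its rest and lowered it over the middle of the card's upper edge. I handed the job in at about 12.8 s with the clip still held open; no verdict was reported.

**Knob:** the twisting moment rose to 1.3 N m at the end of the turn, and afterwards the images showed the bar in line with the rail. I could not measure the pinch force on the carriage, so I inferred the lock from the knob being at its stop.

**Clip:**
- **Opening:** the finger opening held steady at about 20 mm, where 22 mm was expected for a fully squeezed clip. The images show the jaws wide open.
- **Position across the card:** the jaw tips sit about 14 to 16 mm either side of the card's mid-plane. The clip is centred along the card to within a few millimetres and turned less than 1° from it.
- **Contact:** the arm was still and the last wrist force was under 0.5 N, so the clip does not appear to touch the card.

**Disagreement:** two estimates of how far the tips reach below the edge differed. The tool height gave about 14 mm. The side and scene cameras gave about 16 mm, after correcting for their reading the card edge about 4 mm low. Both lie within the 1 to 2 cm asked for.

**Other things:** I did not go near the tin, the wax block or the spool, and the pictures showed no sign that they moved. My first two move calls were refused because they left out fields; nothing moved.

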